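Turn a stack-nest bin end for end and stack it over a loaded one

ROBOT

A 7-joint arm with a two-finger parallel gripper is mounted at the origin on a cart in front of the work surface, level with it; the furniture and walls round the work are solid. World frame = base frame: x ahead of the robot, y to its left, z up, the work surface at z = 0. Lengths are in m, angles in rad, forces in N, time in s.
With the tool pointing down it reaches from about 0.35 to 0.9 m from the base axis. Payload 8.1 kg.
Tool frame: the origin (TCP) lies on the centre line of the jaws, within the pads' length; the fingertips stand 17 mm ahead of it and the grasp point (between the pads) lies 2 mm behind it; z points along the fingers, y is the direction in which the jaws open and shut (so a half turn about z gives the same grasp; the last joint's range is limited). The gripper opens to 92 mm and grips with 3 to 60 N. Pads are 19 mm wide; open, the fingers measure 130 mm over their backs; the gripper's body (75 mm by 190 mm) begins 47 mm behind the grasp point.
Start: joints at [-1.239, 0.434, 0.025, 1.573, -0.012, 1.134, -0.075], TCP at [0.263, 0.567, 0.244] pointing down, gripper open.
Joint ranges: [-2.62, 2.62], [-0.44, 2.09], [-1.27, 1.32], [0.08, 2.57], [-1.32, 4.46], [0.12, 2], [-2.74, 2.74]. Speed limits (rad/s): [2.22, 2.22, 3.01, 3.01, 3.14, 3.14, 3.14].

INTERFACE

Orientations are given as a rotation vector (axis times angle).
In Python, from cell import arm, imaging, job gives the robot as it stands.
- The arm moves only by the tool jog_arm, never from a script. Its argument "moves" is a list of rows, each an object with "fingers": the closure, from -1 (fully open) to 1 (shut); "xyz": the shift along the tool's x, y, z in cm, a list of three; "angular": the turn, a rotation vector about the tool's x, y, z in rad, a list of three. In form: [{"fingers": fingers, "xyz": [dx, dy, dz], "angular": [ax, ay, az]}, ...]. A call has 1 to 12 rows; each row is the pose to reach, as a shift and turn from the pose commanded when the call began, along the tool's axes at that moment; what a row does not reach only later rows make up. A row lasts 1/8 s, in which the tool goes at most 62.5 mm and 10.7 degrees, less where a joint would pass 70% of its speed; a pose out of reach is approached as far as the arm can. A call with a gripper value outside its range is refused whole. The fingers move at their own pace and stop on an object; "grip_force" is the grip in N (left out, the last holds). Time passes only in rows, so rows that repeat a pose let the fingers close. It gives the time, the measured TCP pose, the force and the opening at its end, in the units of the state.
- arm.observe(): the state, without advancing time (a new reading comes with each control period).
- imaging.get_image(name): name is "scene" or "top" or "wrist"; returns the picture (400x640x3 uint8, red, green, blue); there is no depth.
- imaging.camera_params(name): a dict with "fx", "fy", "cx", "cy" (pixels), "rvec" (rotation vector, rad) and "tvec" (3), from world to camera coordinates, as OpenCV has them; the wrist camera has in their place "hand_eye" (4x4, takes a point from camera to tool coordinates, whose origin is the TCP and whose axes are the flange's). Camera axes: x right, y down, z forward; pixel columns grow to the right and rows downward; lengths in m; the calibration is good to about 2 mm. A picture is of the moment at which its call begins: read the wrist's pose just before it. camera_params takes no time and is no camera call.
- job.sign_off(): hands the job in, once; it reports no verdict.
The state is a dict: "clock": time; "joints": joint angles; "dq": joint speeds; "joint_efforts": joint torques, N m; "position": TCP position; "ee_rot": TCP orientation; "force": force on the tool from outside, world axes, zero at the start; "ft_torque": the same for the moment, N m; "width": opening from 0.0 (shut) to 1.0 (fully open).
Only numpy, scipy, OpenCV 4.12 (cv2) and the standard library are available. Lean on these libraries where they do the work, as an engineer would, in place of code of your own. Each camera call takes 0.05 s, during which the arm holds its last target. There are 200 camera calls.

TASK

The lower bin on the stand holds a wax block, so the loose empty bin must not go down inside it: turn the loose bin end for end compared with the lower one and stack it on top, all three feet dropped fully home in the shallow pockets of the lower bin's rim. The lower bin sits with some sideways play in its stand, so find the pockets gently by feel, never leaning or dropping hard on it, then let go and leave the other things on the bench alone.

Things in the scene. Friction and masses are not known exactly. Their poses are not given: they have to be found in the camera images.
- tote: loose empty bin, plain grey, 120 (x) x 66 (y) x 50 mm high, about 0.18 kg. Origin: centre of its underside (bottom of its feet), z up. A tub 84 x 50 mm, 26 mm high, carries a wider rim band. Not measured while gripped. At the start it stands on the bench with its two-foot end pointing roughly the same way as the lower bin's (the way that nests).
- tote_grip (a point): centre of the loose bin at mid height of its upright rim band, 38 mm above its underside. The band is 120 x 66 mm outside, from 26 to 50 mm high, and can be gripped from above across its 66 mm width (along y) at the middle of its length, fingertips hanging free beside the narrower tub. Same axes as the bin.
- tote_two_feet (a point): point between the two feet at the loose bin's +x end, at (48, 0, 0) mm in the bin. Feet are 6 mm high and 7 mm wide in y, and stick out beyond the tub to 53 mm from the bin's centre; these two are at y = +21 and -21 mm. The other end (-x) has one foot only, at y = 0.
- stand: fixed plywood stand, 160 (x) x 110 (y) mm; on it a sprung deck carries the lower bin and gives up to 4 mm downward beyond about 5 N (2 N/mm). Origin: centre of its underside on the bench. The lower bin is shaped as the loose one, its +x is the stand's +x. It slides along the stand's y only, with about 5 N of friction, and starts anywhere within 8 mm of the middle; this offset is not measured.
- stand_rim (a point): point above the stand's middle at rim height of the lower bin, 67 mm above the bench; same axes as the stand, fixed to it. A loose bin turned half a turn has its origin 67 mm above the bench while its feet ride on the rim ledges, 62 mm when home in the pockets. Feet up to 17 mm sideways from their pockets still ride on the ledges. A careful touch is 3 to 6 N; over 20 N is too hard.
- stand_one_pocket (a point): at the stand's +x end, rim height, 51.5 mm from the middle. Here the lower bin's end ledge (x = 46 to 57 mm, 3 mm wall outside it) has one shallow pocket in the lower bin's middle (y = 0) and two deep open slots at y = +-21 mm. Pockets: 5 mm deep, 9.5 mm wide in y (1.25 mm play each side of a foot), 4 mm play in x. Slots: 9 mm wide; feet over them drop and the bin nests.
- lamp_shade (a point): top of the shade of the fixed gooseneck bench lamp, which hangs between the loose bin and the stand, a little further from the robot: shade 110 mm across, shade and neck up to 0.21 m above the bench. Carry the bin over or in front of it. On the left, at x 0.32 y 0.21 m, a fixed black post rises 0.8 m; keep the arm clear of it.
- stand_two_pockets (a point): at the stand's -x end, rim height, 51.5 mm from the middle. Here the lower bin's end ledge has two shallow pockets at y = +-21 mm of the lower bin and one deep open slot at its y = 0. All feet home in pockets: the loose bin is turned half a turn, its two-foot end here.
- wax_block: green block of carving wax, 72 x 32 x 22 mm, lying on its narrow long side in the tub of the lower bin, its top 55 mm above the bench, below the rim; must not be disturbed; origin at the middle of one large face
- polish_tin: closed round red tin, 64 mm across, 30 mm high, bystander, origin at its underside
- chasing_hammer: hammer with a wooden handle, 226 mm long, lying on the bench, bystander
- oil_stone: grey sharpening stone, 38 x 105 x 17 mm, bystander, origin at its underside

How it is judged:
By the outcome, as a careful person would: the job done as asked, in the order asked, and still so for the second after the job is handed in, with the robot touching nothing.
It also fails if it takes over 67 s, if anything falls off the work surface, if the arm or the gripper's body presses on something with over 40 N, if the wrist force passes 120 N, or if a joint passes its speed limit or range.

## Working session

There is one attempt and no reset: what is moved stays moved. The work goes in short steps, Python scripts to look and compute and a tool call to move; the robot and the scene stay as the last step left them, time stands still between calls to the robot, and variables do not carry over. Pictures are saved under pics/ and viewed, about 8 in all and at most 12, crops included, and the job is handed in when it is done.

Besides the shell and the picture viewer there is one more tool, called as name([rows], argument=value, ...), one row to a line, values as JSON. jog_arm: Moves the arm, as the interface text tells. Its arguments: {"type":"object","properties":{"moves":{"type":"array"},"grip_force":{"type":"number"}},"required":["moves"]}

```bash
mkdir -p pics; ls
cat > h.py <<'E'
import numpy as np, cv2
from scipy.spatial.transform import Rotation as R
from cell import arm, imaging, job
def cast(name,px,z):
    p=imaging.camera_params(name); M=R.from_rotvec(np.ravel(p['rvec'])).as_matrix(); t=np.ravel(p['tvec'])
    c=-M.T@t; out=[]
    for u,v in np.atleast_2d(px):
        d=M.T@np.array([(u-p['cx'])/p['fx'],(v-p['cy'])/p['fy'],1]); out.append(c+d*(z-c[2])/d[2])
    return np.array(out)
def proj(name,P):
    p=imaging.camera_params(name); M=R.from_rotvec(np.ravel(p['rvec'])).as_matrix()
    q=np.atleast_2d(P)@M.T+np.ravel(p['tvec']); return np.c_[q[:,0]/q[:,2]*p['fx']+p['cx'],q[:,1]/q[:,2]*p['fy']+p['cy']]
def snap(name,f):
    im=imaging.get_image(name); cv2.imwrite('pics/'+f+'.png',im[...,::-1]); return im
def campos(name):
    p=imaging.camera_params(name); return -R.from_rotvec(np.ravel(p['rvec'])).as_matrix().T@np.ravel(p['tvec'])
E
python3 - <<'E'
from h import *
np.set_printoptions(precision=4,suppress=True)
print(arm.observe())
a=snap('top','top0');b=snap('scene','scene0')
for n in('top','scene'):print(n,campos(n),imaging.camera_params(n)['fx'])
print(imaging.camera_params('wrist'))
E
```

```text
pics
{'clock': 0.0, 'joints': array([-1.2386,  0.4352,  0.0249,  1.5741, -0.0116,  1.134 , -0.0751]), 'dq': array([-0.0008,  0.0009, -0.0023,  0.0008,  0.0014, -0.    ,  0.0004]), 'joint_efforts': array([  0.    , -66.7847,   0.9846, -31.445 ,  -0.0607,   0.0426,
         0.0002]), 'position': array([0.2631, 0.5664, 0.2429]), 'ee_rot': array([-0.6776, -3.0674,  0.0025]), 'force': array([ 0.312 ,  0.2122, -1.1003]), 'ft_torque': array([-0.0359, -0.0327,  0.0078]), 'width': 1.0006925804047606}
top [ 0.4109 -0.0329  1.0808] 378.708888840371
scene [-0.1198 -1.046   0.7506] 482.06948105220295
{'fx': 282.26041997359346, 'fy': 282.26041997359346, 'cx': 318.58106262055315, 'cy': 198.92022317679545, 'hand_eye': array([[ 0.0004, -0.9538, -0.3005,  0.0815],
       [ 1.    ,  0.0002,  0.0008, -0.0006],
       [-0.0007, -0.3005,  0.9538, -0.1409],
       [ 0.    ,  0.    ,  0.    ,  1.    ]])}
```

View pics/top0.png

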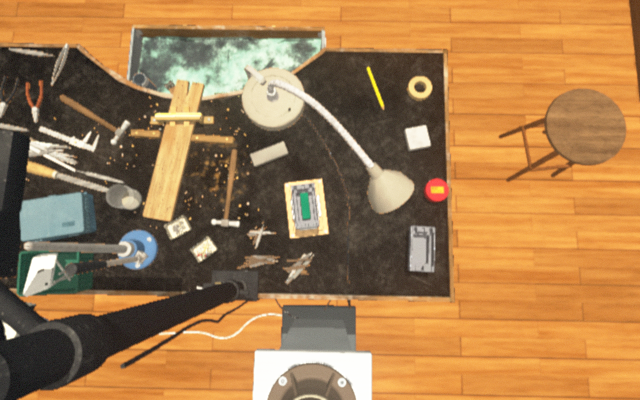

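View pics/scene0.png

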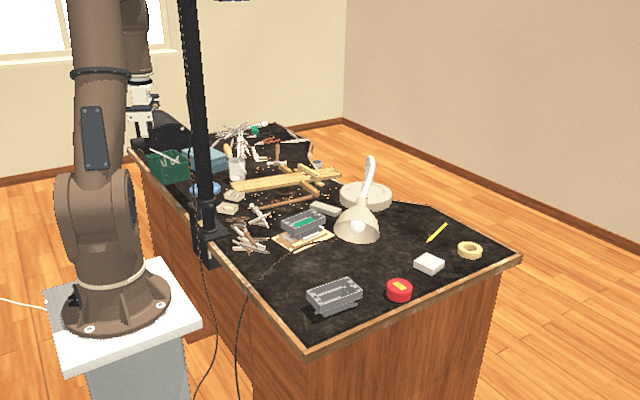

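The top view shows the tote at about (422,250), the stand at (307,207), the lamp shade at (390,192), the tin at (437,190), the stone at (268,153) and the hammer at (232,190). The arm is on the left, behind the black post. I'll crop closer and measure.

Run:
```python
from h import *
np.set_printoptions(precision=4,suppress=True)
im=cv2.imread('pics/top0.png')
a=cv2.resize(im[172:242,277:337],None,fx=6.5,fy=6.5,interpolation=cv2.INTER_CUBIC)
b=cv2.resize(im[215:285,393:453],None,fx=6.5,fy=6.5,interpolation=cv2.INTER_CUBIC)
cv2.imwrite('pics/c1.png',np.hstack([a,b]))
print(a.shape)
hsv=cv2.cvtColor(im,cv2.COLOR_BGR2HSV)
def rect(m,z,name):
    m=cv2.morphologyEx(m.astype(np.uint8),cv2.MORPH_CLOSE,np.ones((5,5)))
    cs,_=cv2.findContours(m,0,1); c=max(cs,key=cv2.contourArea); r=cv2.minAreaRect(c)
    P=cast('top',cv2.boxPoints(r),z); print(name,r,'\n',P[:,:2],P.mean(0),[np.linalg.norm(P[i]-P[i-1]) for i in (1,2)])
m=np.zeros(im.shape[:2],bool); m[170:245,275:340]=1
rect(m&(hsv[...,2]>90),0.017,'stand')
rect(m&(hsv[...,1]<60)&(hsv[...,2]>60),0.067,'lowbin')
rect(m&(hsv[...,0]>55)&(hsv[...,0]<90)&(hsv[...,1]>120),0.055,'wax')
m[:]=0; m[215:285,395:450]=1
rect(m&(hsv[...,2]>70),0.05,'tote')
print(cast('top',[[390,192]],.2),proj('top',[[.32,.21,0],[.32,.21,.8],[0,0,0]]))
```

```text
(455, 390, 3)
stand ((307.1207580566406, 206.97735595703125), (60.93807601928711, 47.05500411987305), 79.3803482055664) 
 [[ 0.6197  0.1084]
 [ 0.6474 -0.0235]
 [ 0.4764 -0.0581]
 [ 0.4498  0.0708]] [0.5483 0.0244 0.017 ] [np.float64(0.13475575547817098), np.float64(0.1744701193534262)]
lowbin ((304.6000061035156, 203.80001831054688), (52.49380874633789, 32.25523376464844), 71.56504821777344) 
 [[ 0.6027  0.0944]
 [ 0.6325  0.0116]
 [ 0.497  -0.0361]
 [ 0.4682  0.0452]] [0.5501 0.0288 0.067 ] [np.float64(0.08792803552270131), np.float64(0.14371916019742173)]
wax ((304.71917724609375, 205.58221435546875), (25.38606071472168, 7.170908451080322), 83.9909896850586) 
 [[0.5798 0.0432]
 [0.5822 0.0237]
 [0.5128 0.0147]
 [0.5104 0.034 ]] [0.5463 0.0289 0.055 ] [np.float64(0.01968516187222111), np.float64(0.07004633750746249)]
tote ((422.0, 249.5), (69.0, 54.0), 90.0) 
 [[ 0.5253 -0.2183]
 [ 0.5279 -0.3656]
 [ 0.3433 -0.3602]
 [ 0.3406 -0.2167]] [ 0.4343 -0.2902  0.05  ] [np.float64(0.14733031586820639), np.float64(0.18466336611720813)]
[[ 0.5629 -0.18    0.2   ]] [[238.9142 287.2719]
 [-21.0561 380.0792]
 [311.3531 411.5661]]
```

View pics/c1.png

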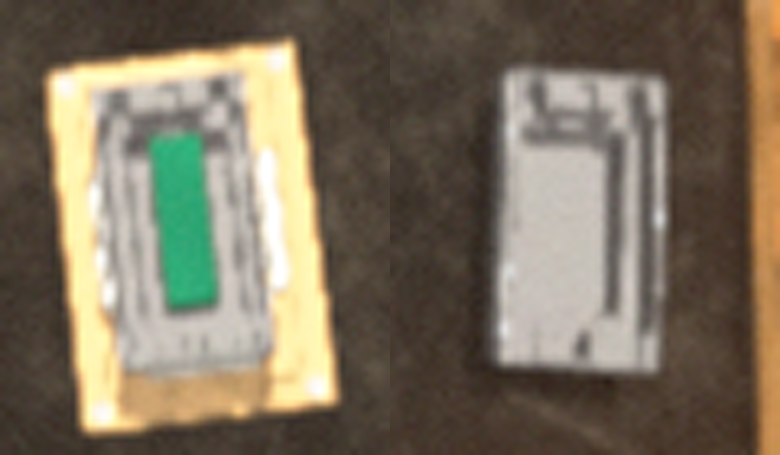

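The crop shows two slots at the far (+x world) end of both bins and the single slot at the near end, so the loose bin has to be turned half a turn. I read the corners from this crop.

Run:
```python
from h import *
np.set_printoptions(precision=4,suppress=True)
def f(c,off,z,n):
    px=(np.array(c,float)+.5)/6.5-.5+np.array(off); P=cast('top',px,z)[:,:2]
    d=(P[0]+P[1]-P[2]-P[3]); print(n,P.mean(0),'yaw',np.arctan2(d[1],d[0]),'len',np.linalg.norm(d)/2,'wid',np.linalg.norm(P[0]+P[3]-P[1]-P[2])/2)
f([(45,73),(297,38),(338,403),(85,435)],(277,172),.012,'stand')
f([(97,85),(240,72),(270,363),(122,372)],(277,172),.067,'lowbin')
f([(115,68),(275,75),(270,372),(108,368)],(393,215),.05,'tote')
```

```text
stand [0.5456 0.0277] yaw 0.13570569544238287 len 0.16145201603570603 wid 0.11141714036651762
lowbin [0.5442 0.0285] yaw 0.12021991198058313 len 0.12175243627508199 wid 0.06060398007415454
tote [ 0.4362 -0.2905] yaw -0.039145335788247686 len 0.1230899546089435 wid 0.06666922167238531
```

jog_arm([
  {"fingers": -1, "xyz": [0, 0, -6], "angular": [0, 0, 0]},
  {"fingers": -1, "xyz": [0, 0, -12], "angular": [0, 0, 0]},
  {"fingers": -1, "xyz": [0, 0, -18], "angular": [0, 0, 0]},
  {"fingers": -1, "xyz": [0, 0, -18], "angular": [0, 0, 0]},
])

```text
clock: 0.6
position: [0.2639, 0.5682, 0.429]
ee_rot: [0.678, 3.066, 0.013]
force: [-0.0, 0.6, -1.0]
width: 1.0
```

Run:
```python
from h import *
np.set_printoptions(precision=4,suppress=True)
s=arm.observe();print(s['clock'],s['joints'],s['position'],R.from_rotvec(s['ee_rot']).as_matrix())
```

```text
0.6 [-1.2506  0.3533  0.0449  1.2485 -0.0156  1.5315 -0.0722] [0.2639 0.5682 0.429 ] [[-0.9069  0.4214  0.003 ]
 [ 0.4214  0.9068  0.008 ]
 [ 0.0007  0.0085 -1.    ]]
```

jog_arm([
  {"fingers": -1, "xyz": [0, 0, -6], "angular": [-0.15, 0, 0]},
  {"fingers": -1, "xyz": [0, 0, -12], "angular": [-0.3, 0, 0]},
  {"fingers": -1, "xyz": [0, 0, -18], "angular": [-0.45, 0, 0]},
  {"fingers": -1, "xyz": [0, 0, -24], "angular": [-0.6, 0, 0]},
  {"fingers": -1, "xyz": [0, 0, -30], "angular": [-0.75, 0, 0]},
  {"fingers": -1, "xyz": [0, 0, -36], "angular": [-0.9, 0, 0]},
  {"fingers": -1, "xyz": [0, 0, -42], "angular": [-1.05, 0, 0]},
  {"fingers": -1, "xyz": [0, 0, -48], "angular": [-1.2, 0, 0]},
  {"fingers": -1, "xyz": [0, 0, -54], "angular": [-1.35, 0, 0]},
  {"fingers": -1, "xyz": [0, 0, -60], "angular": [-1.5, 0, 0]},
  {"fingers": -1, "xyz": [0, 0, -60], "angular": [-1.5, 0, 0]},
])

```text
clock: 1.98
position: [0.2628, 0.5657, 1.0262]
ee_rot: [0.453, 2.051, 1.92]
force: [-1.0, 0.5, -0.1]
width: 1.001
```

Run:
```python
from h import *
np.set_printoptions(precision=4,suppress=True)
s=arm.observe();print(s['clock'],s['joints'],s['position'],R.from_rotvec(s['ee_rot']).as_matrix())
q=s['joints']; r=np.hypot(*s['position'][:2])
w=[.017+.517*np.sin(q[1])+.431*np.sin(q[1]+q[3]),.517*np.cos(q[1])+.431*np.cos(q[1]+q[3])]
print('wrist r',w[0],'Lt',r-w[0],'h',s['position'][2]-w[1])
```

```text
1.975 [-1.2795 -0.1693 -0.0365  1.1788  0.2974  0.6509 -0.2575] [0.2628 0.5657 1.0262] [[-0.907   0.0279  0.4201]
 [ 0.421   0.0598  0.9051]
 [ 0.0002  0.9978 -0.066 ]]
wrist r 0.2947450460632594 Lt 0.32905558617559066 h 0.2871348289064565
```

```bash
cat >> h.py <<'E'
def rows(targets,p0=None,R0=None):
    """targets: list of (pos, Rmat); prints tool-axis shift cm and rotvec"""
    s=arm.observe(); p0=s['position'] if p0 is None else p0; R0=R.from_rotvec(s['ee_rot']).as_matrix() if R0 is None else R0
    for p,M in targets: print(np.round(100*R0.T@(np.array(p)-p0),2).tolist(),np.round(R.from_matrix(R0.T@M).as_rotvec(),3).tolist())
def Rz(a): return R.from_euler('z',a).as_matrix()
def down(yawy):  # tool pointing down, tool y at world yaw
    y=np.array([np.cos(yawy),np.sin(yawy),0]); z=np.array([0,0,-1.]); return np.c_[np.cross(y,z),y,z]
E
python3 - <<'E'
from h import *
s=arm.observe();p=s['position'];M=R.from_rotvec(s['ee_rot']).as_matrix()
rows([(Rz(-a)@p,Rz(-a)@M) for a in np.arange(1,7)*.16])
print()
# then from there: pitch down at az .176, lowering to z .35
p1=Rz(-.96)@p;M1=Rz(-.96)@M; az=np.arctan2(p1[1],p1[0]); e=down(az); print(az,p1)
D=R.from_matrix(M1.T@e).as_rotvec()
rows([((p1+(np.array([.5*np.cos(az),.5*np.sin(az),.35])-p1)*k/12),M1@R.from_rotvec(D*min(1,k/10)).as_matrix()) for k in range(1,13)],p1,M1)
E
```

```text
[-9.94, -0.05, -0.8] [-0.0, -0.16, 0.011]
[-19.62, -0.21, -3.17] [-0.0, -0.319, 0.021]
[-28.8, -0.46, -7.04] [-0.0, -0.479, 0.032]
[-37.25, -0.81, -12.33] [-0.0, -0.639, 0.042]
[-44.74, -1.24, -18.89] [-0.0, -0.798, 0.053]
[-51.09, -1.75, -26.56] [-0.0, -0.958, 0.063]

0.1759393631924616 [0.61417074 0.10918574 1.02615623]
[-0.0, -5.69, -0.66] [0.15, -0.0, 0.0]
[-0.0, -11.38, -1.32] [0.301, -0.0, 0.0]
[-0.0, -17.07, -1.97] [0.451, -0.0, 0.0]
[-0.0, -22.76, -2.63] [0.602, -0.0, 0.0]
[-0.0, -28.45, -3.29] [0.752, -0.0, 0.0]
[-0.0, -34.14, -3.95] [0.903, -0.0, 0.0]
[-0.0, -39.83, -4.6] [1.053, -0.0, 0.0]
[-0.01, -45.52, -5.26] [1.204, -0.0, 0.0]
[-0.01, -51.21, -5.92] [1.354, -0.0, 0.0]
[-0.01, -56.9, -6.58] [1.505, -0.0, 0.0]
[-0.01, -62.59, -7.23] [1.505, -0.0, 0.0]
[-0.01, -68.29, -7.89] [1.505, -0.0, 0.0]
```

jog_arm([
  {"fingers": -1, "xyz": [-6.2, 0, -0.3], "angular": [0, -0.1, 0.007]},
  {"fingers": -1, "xyz": [-12.4, -0.1, -1.2], "angular": [0, -0.2, 0.013]},
  {"fingers": -1, "xyz": [-18.4, -0.2, -2.8], "angular": [0, -0.3, 0.02]},
  {"fingers": -1, "xyz": [-24.3, -0.3, -4.9], "angular": [0, -0.4, 0.026]},
  {"fingers": -1, "xyz": [-29.9, -0.5, -7.6], "angular": [0, -0.5, 0.033]},
  {"fingers": -1, "xyz": [-35.2, -0.7, -10.9], "angular": [0, -0.6, 0.04]},
  {"fingers": -1, "xyz": [-40.2, -1.0, -14.7], "angular": [0, -0.7, 0.046]},
  {"fingers": -1, "xyz": [-44.7, -1.2, -18.9], "angular": [0, -0.8, 0.053]},
  {"fingers": -1, "xyz": [-48.9, -1.6, -23.6], "angular": [0, -0.9, 0.06]},
  {"fingers": -1, "xyz": [-51.1, -1.8, -26.6], "angular": [0, -0.958, 0.063]},
  {"fingers": -1, "xyz": [-51.1, -1.8, -26.6], "angular": [0, -0.958, 0.063]},
])

```text
clock: 3.35
position: [0.6147, 0.1072, 1.0243]
ee_rot: [1.166, 1.392, 1.295]
force: [0.5, -0.1, 0.1]
width: 1.001
```

Run:
```python
from h import *
np.set_printoptions(precision=4,suppress=True)
s=arm.observe();print(s['clock'],s['joints'],s['position'],s['force'])
M1=R.from_rotvec(s['ee_rot']).as_matrix();p1=s['position'];T=np.array([.45,0,.35])
# go to near (0.45,0) z .35 with tool y radial az 0
e=down(0.);D=R.from_matrix(M1.T@e).as_rotvec()
rows([(p1+(T-p1)*k/12,M1@R.from_rotvec(D*min(1,k/10)).as_matrix()) for k in (1,6,10,12)])
```

```text
3.35 [-0.8308 -0.2179  0.288   1.2022  0.5968  0.7204 -0.4298] [0.6147 0.1072 1.0243] [ 0.5249 -0.1288  0.0756]
[-0.62, -5.71, -1.11] [0.15, -0.013, 0.014]
[-3.74, -34.27, -6.68] [0.899, -0.076, 0.085]
[-6.23, -57.12, -11.13] [1.498, -0.126, 0.142]
[-7.48, -68.55, -13.35] [1.498, -0.126, 0.142]
```

Run:
```python
from h import *
s=arm.observe()
M1=R.from_rotvec(s['ee_rot']).as_matrix();p1=s['position'];T=np.array([.42,-.28,.38])
e=down(-.6);D=R.from_matrix(M1.T@e).as_rotvec();print(np.linalg.norm(D))
rows([(p1+(T-p1)*k/13,M1@R.from_rotvec(D*min(1,k/12)).as_matrix()) for k in (1,6,12,13)])
```

```text
1.6547369685062077
[-2.66, -5.09, -1.64] [0.118, -0.048, 0.052]
[-15.95, -30.55, -9.83] [0.711, -0.287, 0.311]
[-31.9, -61.1, -19.66] [1.422, -0.575, 0.622]
[-34.56, -66.19, -21.3] [1.422, -0.575, 0.622]
```

jog_arm([
  {"fingers": -1, "xyz": [-2.7, -5.1, -1.6], "angular": [0.118, -0.048, 0.052]},
  {"fingers": -1, "xyz": [-5.3, -10.2, -3.3], "angular": [0.237, -0.096, 0.104]},
  {"fingers": -1, "xyz": [-8.0, -15.3, -4.9], "angular": [0.355, -0.144, 0.156]},
  {"fingers": -1, "xyz": [-10.6, -20.4, -6.6], "angular": [0.474, -0.192, 0.207]},
  {"fingers": -1, "xyz": [-13.3, -25.5, -8.2], "angular": [0.592, -0.24, 0.26]},
  {"fingers": -1, "xyz": [-16.0, -30.6, -9.8], "angular": [0.711, -0.287, 0.311]},
])

```text
clock: 4.1
position: [0.5249, -0.0684, 0.7249]
ee_rot: [2.023, 1.544, 0.778]
force: [0.4, -0.3, -0.7]
width: 0.997
```

Run:
```python
from h import *
np.set_printoptions(precision=4,suppress=True)
s=arm.observe();print(s['clock'],s['joints'],s['position'],s['force'])
M1=R.from_rotvec(s['ee_rot']).as_matrix();p1=s['position'];T=np.array([.42,-.28,.38])
e=down(-.6);D=R.from_matrix(M1.T@e).as_rotvec();print(np.linalg.norm(D))
rows([(p1+(T-p1)*k/8,M1@R.from_rotvec(D*min(1,k/7)).as_matrix()) for k in range(1,9)])
```

```text
4.1 [-0.7451 -0.3058  0.4445  1.4116  0.3602  1.2744 -0.5096] [ 0.5249 -0.0684  0.7249] [ 0.404  -0.2537 -0.6964]
0.8259127592862409
[-3.48, -3.14, 2.31] [0.101, -0.041, 0.045]
[-6.96, -6.29, 4.61] [0.202, -0.082, 0.09]
[-10.43, -9.43, 6.92] [0.303, -0.124, 0.136]
[-13.91, -12.57, 9.23] [0.403, -0.165, 0.181]
[-17.39, -15.72, 11.54] [0.504, -0.206, 0.226]
[-20.87, -18.86, 13.84] [0.605, -0.247, 0.271]
[-24.34, -22.0, 16.15] [0.706, -0.289, 0.317]
[-27.82, -25.15, 18.46] [0.706, -0.289, 0.317]
```

jog_arm([
  {"fingers": -1, "xyz": [-3.5, -3.1, 2.3], "angular": [0.1, -0.04, 0.045]},
  {"fingers": -1, "xyz": [-7, -6.3, 4.6], "angular": [0.2, -0.082, 0.09]},
  {"fingers": -1, "xyz": [-10.4, -9.4, 6.9], "angular": [0.303, -0.124, 0.136]},
  {"fingers": -1, "xyz": [-13.9, -12.6, 9.2], "angular": [0.403, -0.165, 0.181]},
  {"fingers": -1, "xyz": [-17.4, -15.7, 11.5], "angular": [0.504, -0.206, 0.226]},
  {"fingers": -1, "xyz": [-20.9, -18.9, 13.8], "angular": [0.605, -0.247, 0.271]},
  {"fingers": -1, "xyz": [-24.3, -22, 16.2], "angular": [0.706, -0.289, 0.317]},
  {"fingers": -1, "xyz": [-27.8, -25.2, 18.5], "angular": [0.706, -0.289, 0.317]},
  {"fingers": -1, "xyz": [-27.8, -25.2, 18.5], "angular": [0.706, -0.289, 0.317]},
])

```text
clock: 5.22
position: [0.4199, -0.2808, 0.3772]
ee_rot: [-2.782, -1.458, 0.004]
force: [0.6, 0.4, 0.9]
width: 0.999
```

Run:
```python
from h import *
np.set_printoptions(precision=4,suppress=True)
s=arm.observe();print(s['clock'],s['joints'],s['position'],R.from_rotvec(s['ee_rot']).as_matrix())
# next: tool y to -1.61 yaw; position so the tilted wrist camera sees the tote centre
M=down(-1.61);H=imaging.camera_params('wrist')['hand_eye'];H=np.array(H)
c=np.array([.4362,-.2905,.05])
for z in(.3,):
  d=M@H[:3,2]; off=M@H[:3,3]; camz=z+off[2]; hit=off+d*(camz-.05)/-d[2]; T=np.array([c[0]-hit[0],c[1]-hit[1],z]);print(T,camz)
  rows([(T,M)])
```

```text
5.225 [-0.4754  0.2494  1.232   1.694  -0.2375  1.3711  0.1896] [ 0.4199 -0.2808  0.3772] [[ 0.5691  0.8222 -0.0031]
 [ 0.8222 -0.5691 -0.0001]
 [-0.0019 -0.0025 -1.    ]]
[ 0.478 -0.292  0.3  ] 0.4408998081034018
[2.4, 5.43, 7.7] [-0.001, 0.003, 1.005]
```

jog_arm([
  {"fingers": -1, "xyz": [0.4, 1, 1.5], "angular": [0, 0, 0.17]},
  {"fingers": -1, "xyz": [0.8, 2, 3], "angular": [0, 0, 0.34]},
  {"fingers": -1, "xyz": [1.2, 3, 4.5], "angular": [0, 0, 0.51]},
  {"fingers": -1, "xyz": [1.6, 4, 6], "angular": [0, 0, 0.68]},
  {"fingers": -1, "xyz": [2, 5, 7], "angular": [0, 0, 0.85]},
  {"fingers": -1, "xyz": [2.4, 5.4, 7.7], "angular": [0, 0, 1.005]},
  {"fingers": -1, "xyz": [2.4, 5.4, 7.7], "angular": [0, 0, 1.005]},
  {"fingers": -1, "xyz": [2.4, 5.4, 7.7], "angular": [0, 0, 1.005]},
])

```text
clock: 6.22
position: [0.4808, -0.2913, 0.3047]
ee_rot: [3.141, -0.05, 0.008]
force: [-1.1, -0.3, -0.3]
width: 1.001
```

```bash
cat >> h.py <<'E'
def castw(px,z,s):
    p=imaging.camera_params('wrist');H=np.array(p['hand_eye']);M=R.from_rotvec(s['ee_rot']).as_matrix()
    c=M@H[:3,3]+s['position'];out=[]
    for u,v in np.atleast_2d(px):
        d=M@H[:3,:3]@np.array([(u-p['cx'])/p['fx'],(v-p['cy'])/p['fy'],1]); out.append(c+d*(z-c[2])/d[2])
    return np.array(out)
E
python3 - <<'E'
from h import *
np.set_printoptions(precision=4,suppress=True)
s=arm.observe();print(s['clock'],s['joints'],s['position'],s['ee_rot'])
im=snap('wrist','w1')
np.save('w1.npy',np.r_[s['position'],s['ee_rot']])
E
```

```text
6.225 [-0.3788  0.5116  1.2805  1.7014 -0.5104  1.3121 -0.6007] [ 0.4808 -0.2913  0.3047] [ 3.1406 -0.0502  0.0085]
```

View pics/w1.png

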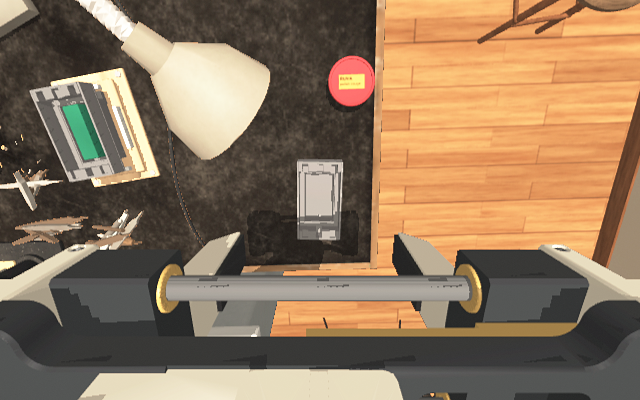

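The wrist view shows the tote centred at about (320,200), with rim corners near (298,160), (343,160), (342,240) and (298,240). The tin is at (351,81) and the stand at (95,128). I'll refine the tote rim and cross-check it against the top view.

Run:
```python
from h import *
np.set_printoptions(precision=4,suppress=True)
w=np.load('w1.npy');s=dict(position=w[:3],ee_rot=w[3:])
im=cv2.imread('pics/w1.png');hsv=cv2.cvtColor(im,cv2.COLOR_BGR2HSV)
g=im.max(2)
print('row200 x',g[190,288:304],g[190,334:350]);print('col',g[152:168,310],g[232:248,310])
m=np.zeros(g.shape,np.uint8);m[145:255,285:360]=(g[145:255,285:360]>75)
m=cv2.morphologyEx(m,cv2.MORPH_OPEN,np.ones((3,3)));m=cv2.morphologyEx(m,cv2.MORPH_CLOSE,np.ones((7,7)))
c=max(cv2.findContours(m,0,1)[0],key=cv2.contourArea);r=cv2.minAreaRect(c);print(r)
P=castw(cv2.boxPoints(r),.05,s);print(P[:,:2],P.mean(0),[np.linalg.norm(P[i]-P[i-1]) for i in (1,2)])
# zoom: tote and stand
a=cv2.resize(im[150:250,280:360],None,fx=5,fy=5,interpolation=cv2.INTER_CUBIC);b=cv2.resize(im[60:195,20:170],None,fx=500/135,fy=500/135,interpolation=cv2.INTER_CUBIC)[:, :400]
cv2.imwrite('pics/c2.png',np.hstack([a,b]))
```

```text
row200 x [ 76  72  76  79  75  66  62  57  45 210 218 121 212 213 212 216] [176 217 214 219 130  81 200 223  80  65  69  68  71  74  76  76]
col [ 77  74  70  70  75  70  71 114 128 153 200 215 215 214 213 214] [125 124 123 124 124 123 127  95  47  41  45  45  42  39  41  40]
((319.59063720703125, 194.01341247558594), (72.3950424194336, 94.74370574951172), 8.426968574523926)
[[ 0.3825 -0.2248]
 [ 0.5229 -0.2546]
 [ 0.5052 -0.3537]
 [ 0.3611 -0.3343]] [ 0.4429 -0.2918  0.05  ] [np.float64(0.1435855269335798), np.float64(0.10072861419600453)]
```

View pics/c2.png

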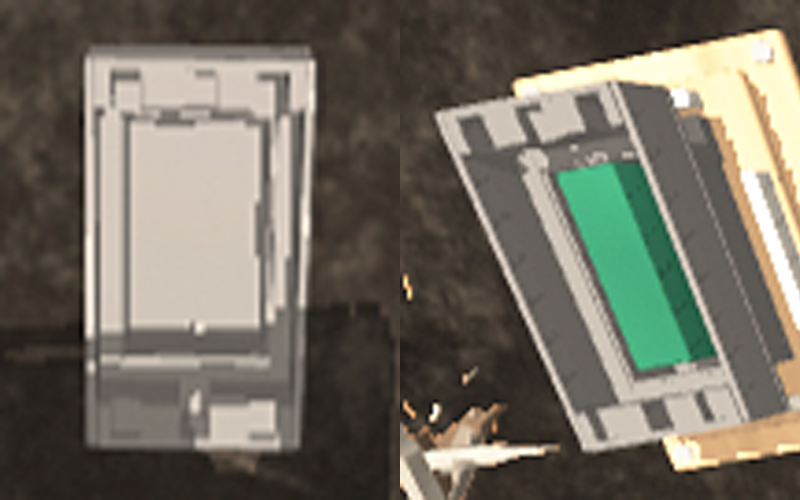

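Run:
```python
from h import *
np.set_printoptions(precision=4,suppress=True)
w=np.load('w1.npy');s=dict(position=w[:3],ee_rot=w[3:])
def f(c,k,off,z,n):
    px=(np.array(c,float)+.5)/k-.5+np.array(off); P=castw(px,z,s)[:,:2]
    d=(P[0]+P[1]-P[2]-P[3]);e=P[0]+P[3]-P[1]-P[2]
    print(n,P.mean(0),'yaw',np.arctan2(d[1],d[0]),np.arctan2(-e[0],e[1]),'len',np.linalg.norm(d)/2,'wid',np.linalg.norm(e)/2)
f([(87,57),(315,57),(300,448),(87,448)],5,(280,150),.05,'tote')
f([(35,113),(212,80),(345,418),(185,452)],500/135,(20,60),.067,'low')
f([(115,83),(382,30),(500,390),(270,470)],500/135,(20,60),.012,'stand?')
s=arm.observe()
M=down(-1.61);T=np.array([.4362,-.2905,.13]);print(M);rows([(T,M)])
```

```text
tote [ 0.4347 -0.291 ] yaw -0.04936656610137582 -0.031458637797196855 len 0.12081419831181216 wid 0.06489014932591555
low [0.5443 0.0288] yaw 0.1371519268253911 0.152346047030641 len 0.11857144082668968 wid 0.06362622445557807
stand? [0.5483 0.0242] yaw 0.11909406993300199 0.2155542925267054 len 0.14772784269698888 wid 0.10900246819876126
[[ 0.9992 -0.0392  0.    ]
 [-0.0392 -0.9992  0.    ]
 [ 0.      0.     -1.    ]]
[-4.54, 0.03, 17.45] [0.001, -0.006, 0.006]
```

jog_arm([
  {"fingers": -1, "xyz": [-1.5, 0, 5.5], "angular": [0, 0, 0.006]},
  {"fingers": -1, "xyz": [-3, 0, 11], "angular": [0, -0.006, 0.006]},
  {"fingers": -1, "xyz": [-4.5, 0, 15.5], "angular": [0, -0.006, 0.006]},
  {"fingers": -1, "xyz": [-4.55, 0.05, 17.4], "angular": [0, -0.006, 0.006]},
  {"fingers": -1, "xyz": [-4.55, 0.05, 17.4], "angular": [0, -0.006, 0.006]},
])

```text
clock: 6.9
position: [0.4362, -0.2911, 0.1302]
ee_rot: [3.14, -0.066, -0.002]
force: [0.8, -0.2, 1.2]
width: 1.0
```

Run:
```python
from h import *
np.set_printoptions(precision=4,suppress=True)
s=arm.observe();print(s['clock'],s['joints'],s['position'],s['ee_rot'])
rows([([.4355,-.291,.036],down(-1.61))])
```

```text
6.9 [-0.2503  0.6273  1.1022  2.0056 -0.6975  0.9503 -0.3975] [ 0.4362 -0.2911  0.1302] [ 3.1404 -0.0662 -0.0021]
[-0.06, -0.01, 9.42] [0.001, 0.001, -0.003]
```

jog_arm([
  {"fingers": -1, "xyz": [0, 0, 4], "angular": [0, 0, -0.003]},
  {"fingers": -1, "xyz": [0, 0, 7.5], "angular": [0, 0, -0.003]},
  {"fingers": -1, "xyz": [0, 0, 9.4], "angular": [0, 0, -0.003]},
  {"fingers": -1, "xyz": [0, 0, 9.4], "angular": [0, 0, -0.003]},
  {"fingers": 1, "xyz": [0, 0, 9.4], "angular": [0, 0, -0.003]},
  {"fingers": 1, "xyz": [0, 0, 9.4], "angular": [0, 0, -0.003]},
  {"fingers": 1, "xyz": [0, 0, 9.4], "angular": [0, 0, -0.003]},
  {"fingers": 1, "xyz": [0, 0, 9.4], "angular": [0, 0, -0.003]},
  {"fingers": 1, "xyz": [0, 0, 9.4], "angular": [0, 0, -0.003]},
  {"fingers": 1, "xyz": [0, 0, 9.4], "angular": [0, 0, -0.003]},
], grip_force=20)

```text
clock: 8.15
position: [0.4359, -0.2912, 0.0366]
ee_rot: [3.14, -0.063, -0.0]
force: [0.8, 1.4, 7.7]
width: 0.714
```

Run:
```python
from h import *
np.set_printoptions(precision=4,suppress=True)
s=arm.observe();print(s['clock'],s['joints'],s['position'],s['ee_rot'],s['force'],s['width']*92)
```

```text
8.15 [-0.1356  0.7401  0.9307  2.072  -0.8718  0.7835 -0.265 ] [ 0.4359 -0.2912  0.0366] [ 3.1402 -0.0626 -0.0004] [0.8349 1.3711 7.6954] 65.7189047942716
```

jog_arm([
  {"fingers": 1, "xyz": [0, 0, -1], "angular": [0, 0, 0]},
  {"fingers": 1, "xyz": [0, 0, -4], "angular": [0, 0, 0]},
  {"fingers": 1, "xyz": [0, 0, -8], "angular": [0, 0, -0.1]},
  {"fingers": 1, "xyz": [0, 0, -13], "angular": [0, 0, -0.25]},
  {"fingers": 1, "xyz": [0, 0, -18], "angular": [0, 0, -0.4]},
  {"fingers": 1, "xyz": [0, 0, -23], "angular": [0, 0, -0.55]},
  {"fingers": 1, "xyz": [0, 0, -27], "angular": [0, 0, -0.7]},
  {"fingers": 1, "xyz": [0, 0, -29.5], "angular": [0, 0, -0.85]},
  {"fingers": 1, "xyz": [0, 0, -29.5], "angular": [0, 0, -1.0]},
  {"fingers": 1, "xyz": [0, 0, -29.5], "angular": [0, 0, -1.1]},
  {"fingers": 1, "xyz": [0, 0, -29.5], "angular": [0, 0, -1.1]},
])

```text
clock: 9.52
position: [0.4352, -0.291, 0.3312]
ee_rot: [-2.711, -1.586, 0.002]
force: [0.1, 0.3, -1.5]
width: 0.72
```

```bash
cat >> h.py <<'E'
YAW=.136
def goal(p): return (p,down(YAW+np.pi-np.pi/2))
E
python3 - <<'E'
from h import *
np.set_printoptions(precision=4,suppress=True)
s=arm.observe();print(s['clock'],s['joints'],s['position'],s['force'],s['width']*92)
M=R.from_rotvec(s['ee_rot']).as_matrix();print('toolx',M[:,0])
rows([goal([.5443,.0287,.33])])
E
```

```text
9.525 [-0.2948  0.2782  1.0202  1.7342 -0.2463  1.2688  0.2702] [ 0.4352 -0.291   0.3312] [ 0.1377  0.2809 -1.45  ] 66.22886809065032
toolx [ 0.4902  0.8716 -0.0011]
[33.21, -6.16, 0.09] [-0.002, -0.001, -2.219]
```

jog_arm([
  {"fingers": 1, "xyz": [1, -0.2, 0], "angular": [0, 0, -0.1]},
  {"fingers": 1, "xyz": [4, -0.7, 0], "angular": [0, 0, -0.28]},
  {"fingers": 1, "xyz": [7, -1.3, 0], "angular": [0, 0, -0.46]},
  {"fingers": 1, "xyz": [10, -1.9, 0], "angular": [0, 0, -0.64]},
  {"fingers": 1, "xyz": [13, -2.4, 0], "angular": [0, 0, -0.82]},
  {"fingers": 1, "xyz": [16, -3, 0], "angular": [0, 0, -1.0]},
  {"fingers": 1, "xyz": [19, -3.5, 0], "angular": [0, 0, -1.18]},
  {"fingers": 1, "xyz": [22, -4.1, 0], "angular": [0, 0, -1.36]},
  {"fingers": 1, "xyz": [25, -4.6, 0], "angular": [0, 0, -1.54]},
  {"fingers": 1, "xyz": [28, -5.2, 0], "angular": [0, 0, -1.72]},
  {"fingers": 1, "xyz": [31, -5.8, 0], "angular": [0, 0, -1.9]},
  {"fingers": 1, "xyz": [33.2, -6.2, 0], "angular": [0, 0, -2.08]},
])

```text
clock: 11.02
position: [0.5441, 0.0303, 0.3302]
ee_rot: [0.003, -3.139, 0.002]
force: [0.3, -0.5, -1.9]
width: 0.719
```

Run:
```python
from h import *
np.set_printoptions(precision=4,suppress=True)
s=arm.observe();print(s['clock'],s['joints'],s['position'],s['force'],s['width']*92)
rows([goal([.5443,.0287,.25])])
```

```text
11.025 [-0.5363  0.2494  0.4908  1.6628 -0.1212  1.2626  1.5515] [0.5441 0.0303 0.3302] [ 0.2844 -0.4539 -1.8738] 66.16689722675457
[-0.04, -0.15, 8.02] [-0.001, -0.003, -0.134]
```

jog_arm([
  {"fingers": 1, "xyz": [0, -0.1, 3], "angular": [0, 0, -0.07]},
  {"fingers": 1, "xyz": [0, -0.15, 6], "angular": [-0.001, -0.003, -0.134]},
  {"fingers": 1, "xyz": [0, -0.15, 8], "angular": [-0.001, -0.003, -0.134]},
  {"fingers": 1, "xyz": [0, -0.15, 8], "angular": [-0.001, -0.003, -0.134]},
])

```text
clock: 11.52
position: [0.5428, 0.0271, 0.2492]
ee_rot: [0.203, -3.133, 0.001]
force: [-0.3, 0.4, -2.9]
width: 0.718
```

Run:
```python
from h import *
np.set_printoptions(precision=4,suppress=True)
s=arm.observe();print(s['clock'],s['position'],s['ee_rot'],s['force'],s['ft_torque'])
np.save('w2.npy',np.r_[s['position'],s['ee_rot']])
im=snap('wrist','w2')[...,::-1];t=snap('top','t2')[...,::-1]
a=im;b=cv2.resize(t[165:245,262:342],(400,400),interpolation=cv2.INTER_CUBIC)
cv2.imwrite('pics/c3.png',np.hstack([cv2.resize(a[:, 120:520],(400,400)),b]))
```

```text
11.525 [0.5428 0.0271 0.2492] [ 0.2032 -3.1328  0.001 ] [-0.2512  0.434  -2.8503] [ 0.061  -0.0484  0.0102]
```

View pics/c3.png

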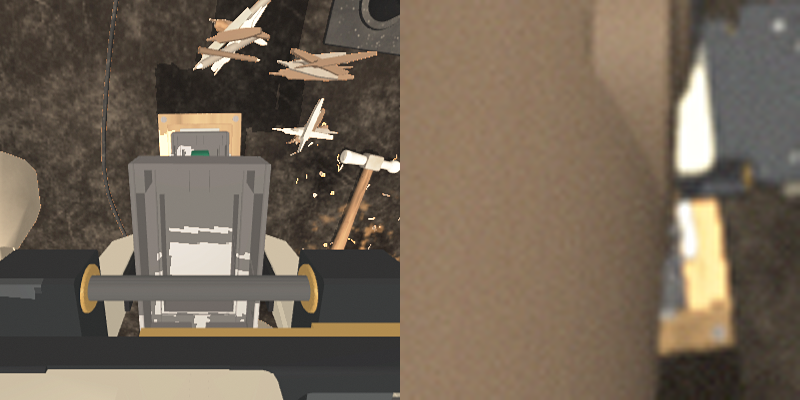

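The wrist view shows the loose bin's two-slot end towards the robot (top edge (248,157) to (391,157) in full-frame pixels). The lower bin's near end shows beyond it, at about (292–350, 130). The arm hides the top view. I'll zoom in to measure the sideways offset.

Run:
```python
from h import *
im=cv2.imread('pics/w2.png')
cv2.imwrite('pics/c4.png',cv2.resize(im[105:205,240:400],(800,500),interpolation=cv2.INTER_CUBIC))
```

```text
(no output)
```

View pics/c4.png

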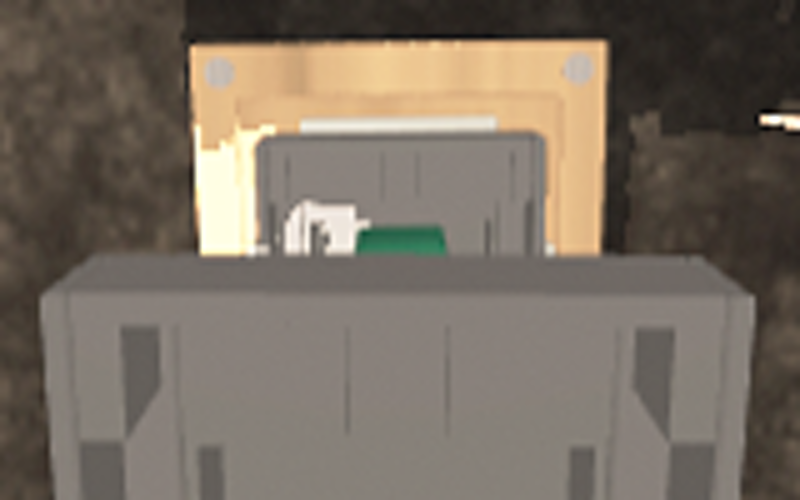

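Run:
```python
from h import *
np.set_printoptions(precision=4,suppress=True)
w=np.load('w2.npy');s=dict(position=w[:3],ee_rot=w[3:]);M=R.from_rotvec(w[3:]).as_matrix()
def t(c,z):
    P=castw((np.array(c,float)+.5)/5-.5+[240,105],z,s); return (P-w[:3])@M, P
tx=M[:,0];print('toolx yaw-pi',np.arctan2(tx[1],tx[0])+np.pi, 'tilt',M[:,2])
for n,c,z in [('tote rim',[(42,296),(755,296)],.2632),('tote slots',[(124,327),(675,327)],.2632),('low rim',[(258,136),(545,136)],.067),('low marks',[(287,153),(513,153)],.067),('low slot',[(382,153),(417,153)],.067),('stand',[(190,42),(608,42)],.012)]:
    q,P=t(c,z);print(n,'tool',q[:,:2].mean(0)*1e3,'yaw',np.arctan2(*(np.diff(q,axis=0)[0][:2])),'wid',np.linalg.norm(P[1]-P[0]),P.mean(0))
```

```text
toolx yaw-pi 0.1295224156502477 tilt [-0.0021 -0.0008 -1.    ]
tote rim tool [58.521  -0.1972] yaw 0.00032445828041123537 wid 0.06473570309993354 [0.4848 0.0194 0.2632]
tote slots tool [55.6634 -0.1035] yaw 0.0003174582075835665 wid 0.050360583135422146 [0.4877 0.0198 0.2632]
low rim tool [58.5007  1.1115] yaw 0.0003591627266969652 wid 0.06410873119785615 [0.4843 0.0205 0.067 ]
low marks tool [54.7841  0.7815] yaw 0.00035558464561028267 wid 0.05066064110361848 [0.488  0.0207 0.067 ]
low slot tool [54.784   0.6689] yaw 0.00035558464561049127 wid 0.007845672809426685 [0.488  0.0206 0.067 ]
stand tool [78.0289  0.7282] yaw 0.0003785025619648433 wid 0.10717737205576842 [0.4648 0.0176 0.012 ]
```

jog_arm([
  {"fingers": 1, "xyz": [0, 0.05, 4], "angular": [0, 0, 0]},
  {"fingers": 1, "xyz": [0, 0.1, 8], "angular": [0, 0, 0]},
  {"fingers": 1, "xyz": [0, 0.1, 11], "angular": [0, 0, 0]},
  {"fingers": 1, "xyz": [0, 0.1, 13], "angular": [0, 0, 0]},
  {"fingers": 1, "xyz": [0, 0.1, 13.6], "angular": [0, 0, 0]},
  {"fingers": 1, "xyz": [0, 0.1, 13.6], "angular": [0, 0, 0]},
  {"fingers": 1, "xyz": [0, 0.1, 13.6], "angular": [0, 0, 0]},
])

```text
clock: 12.5
position: [0.5449, 0.0286, 0.1157]
ee_rot: [-0.207, 3.131, 0.001]
force: [-0.0, -0.6, -1.8]
width: 0.717
```

Run:
```python
from h import *
np.set_printoptions(precision=4,suppress=True)
s=arm.observe();print(s['clock'],s['position'],s['ee_rot'],s['force'],s['ft_torque'])
w=np.load('w2.npy');M=R.from_rotvec(w[3:]).as_matrix();print('shift from w2 in tool',M.T@(s['position']-w[:3])*1e3)
rows([(w[:3]+M@np.array([0,.001,0])+np.array([0,0,.106-w[2]]),down(.133+np.pi/2))])
```

```text
12.5 [0.5449 0.0286 0.1157] [-0.2072  3.1313  0.0008] [-0.0298 -0.6266 -1.7682] [ 0.0012 -0.0135 -0.0187]
shift from w2 in tool [ -2.587    1.2749 133.4225]
[0.23, -0.02, 0.97] [0.0, 0.004, -0.001]
```

jog_arm([
  {"fingers": 1, "xyz": [0.15, 0, 0.4], "angular": [0, 0, 0]},
  {"fingers": 1, "xyz": [0.15, 0, 0.8], "angular": [0, 0, 0]},
  {"fingers": 1, "xyz": [0.15, 0, 1.0], "angular": [0, 0, 0]},
  {"fingers": 1, "xyz": [0.15, 0, 1.1], "angular": [0, 0, 0]},
  {"fingers": 1, "xyz": [0.15, 0, 1.2], "angular": [0, 0, 0]},
  {"fingers": 1, "xyz": [0.15, 0, 1.2], "angular": [0, 0, 0]},
])

```text
clock: 13.25
position: [0.5426, 0.0283, 0.1025]
ee_rot: [-0.208, 3.133, 0.0]
force: [0.1, -0.5, -2.2]
width: 0.718
```

```bash
cat > st.py <<'E'
from h import *
np.set_printoptions(precision=4,suppress=True)
F=[];
s=arm.observe();w=np.load('w2.npy');M=R.from_rotvec(w[3:]).as_matrix();T=R.from_rotvec(s['ee_rot']).as_matrix()
print(s['clock'],s['position'],'F tool',M.T@s['force'],'tq tool',M.T@s['ft_torque'],'shift tool mm',M.T@(s['position']-w[:3])*1e3,'rot',R.from_matrix(M.T@T).as_rotvec(),s['width']*92)
E
python3 st.py
```

```text
13.25 [0.5426 0.0283 0.1025] F tool [-0.0745 -0.5465  2.2482] tq tool [-0.0851  0.0237 -0.0357] shift tool mm [ -0.2631   1.3099 146.6571] rot [-0.0007 -0.0037 -0.0028] 66.09413773564488
```

jog_arm([
  {"fingers": 1, "xyz": [0, 0, 0.05], "angular": [0, 0, 0]},
  {"fingers": 1, "xyz": [0, 0, 0.1], "angular": [0, 0, 0]},
  {"fingers": 1, "xyz": [0, 0, 0.1], "angular": [0, 0, 0]},
])

```text
clock: 13.62
position: [0.5426, 0.0284, 0.1015]
ee_rot: [-0.208, 3.133, 0.0]
force: [0.5, -0.4, -2.1]
width: 0.719
```

```bash
python3 st.py
```

```text
13.625 [0.5426 0.0284 0.1015] F tool [-0.444  -0.4267  2.0997] tq tool [-0.053  -0.0049 -0.049 ] shift tool mm [ -0.2621   1.3444 147.6148] rot [-0.0007 -0.0037 -0.0028] 66.14794548528242
```

jog_arm([
  {"fingers": 1, "xyz": [0, 0, 0.05], "angular": [0, 0, 0]},
  {"fingers": 1, "xyz": [0, 0, 0.1], "angular": [0, 0, 0]},
  {"fingers": 1, "xyz": [0, 0, 0.1], "angular": [0, 0, 0]},
])

```text
clock: 14.0
position: [0.5426, 0.0284, 0.1005]
ee_rot: [-0.208, 3.133, 0.0]
force: [0.2, -0.0, -2.4]
width: 0.715
```

```bash
python3 st.py
```

```text
14.0 [0.5426 0.0284 0.1005] F tool [-0.1913 -0.0583  2.3522] tq tool [-0.0117  0.008  -0.039 ] shift tool mm [ -0.259    1.3586 148.6355] rot [-0.0007 -0.0037 -0.0028] 65.80962705697537
```

jog_arm([
  {"fingers": 1, "xyz": [0, 0, 0.05], "angular": [0, 0, 0]},
  {"fingers": 1, "xyz": [0, 0, 0.1], "angular": [0, 0, 0]},
  {"fingers": 1, "xyz": [0, 0, 0.1], "angular": [0, 0, 0]},
])

```text
clock: 14.38
position: [0.5425, 0.0284, 0.0995]
ee_rot: [-0.208, 3.133, 0.0]
force: [-0.7, -0.6, -2.1]
width: 0.719
```

```bash
python3 st.py
```

```text
14.375 [0.5425 0.0284 0.0995] F tool [ 0.7253 -0.4816  2.0955] tq tool [-0.0349 -0.0213 -0.011 ] shift tool mm [ -0.2352   1.3448 149.6605] rot [-0.0007 -0.0036 -0.0028] 66.19240629449716
```

jog_arm([
  {"fingers": 1, "xyz": [0, 0, 0.05], "angular": [0, 0, 0]},
  {"fingers": 1, "xyz": [0, 0, 0.1], "angular": [0, 0, 0]},
  {"fingers": 1, "xyz": [0, 0, 0.1], "angular": [0, 0, 0]},
])

```text
clock: 14.75
position: [0.5426, 0.0284, 0.0987]
ee_rot: [-0.208, 3.133, 0.001]
force: [-0.4, 0.4, 0.5]
width: 0.718
```

```bash
python3 st.py
```

```text
14.75 [0.5426 0.0284 0.0987] F tool [ 0.396   0.4255 -0.5369] tq tool [-0.0611  0.1494  0.0325] shift tool mm [ -0.3238   1.369  150.5025] rot [-0.0008 -0.0038 -0.0028] 66.05033171635519
```

jog_arm([
  {"fingers": 1, "xyz": [0, 0, 0.05], "angular": [0, 0, 0]},
  {"fingers": 1, "xyz": [0, 0, 0.1], "angular": [0, 0, 0]},
  {"fingers": 1, "xyz": [0, 0, 0.1], "angular": [0, 0, 0]},
])

```text
clock: 15.12
position: [0.5427, 0.0284, 0.098]
ee_rot: [-0.208, 3.133, 0.001]
force: [-2.2, 0.6, 6.7]
width: 0.714
```

```bash
python3 st.py
```

```text
15.125 [0.5427 0.0284 0.098 ] F tool [ 2.14    0.8947 -6.7362] tq tool [-0.106   0.5428  0.0606] shift tool mm [ -0.4012   1.3503 151.1812] rot [-0.0009 -0.0041 -0.0028] 65.71727036462089
```

All the contact is at home height (TCP 0.0987, against 0.0986 predicted; riding on the ledge would have been 0.1036). I'll ease off, release and check.

jog_arm([
  {"fingers": 1, "xyz": [0, 0, -0.08], "angular": [0, 0.002, 0]},
  {"fingers": 1, "xyz": [0, 0, -0.08], "angular": [0, 0.002, 0]},
  {"fingers": 1, "xyz": [0, 0, -0.08], "angular": [0, 0.002, 0]},
])

```text
clock: 15.5
position: [0.5428, 0.0284, 0.0986]
ee_rot: [0.208, -3.135, -0.0]
force: [-2.8, -0.6, 4.9]
width: 0.719
```

```bash
python3 st.py
```

```text
15.5 [0.5428 0.0284 0.0986] F tool [ 2.8861 -0.1925 -4.931 ] tq tool [-0.0772  0.2797 -0.0348] shift tool mm [ -0.4601   1.3252 150.592 ] rot [-0.0008 -0.0022 -0.0027] 66.12358219420304
```

jog_arm([
  {"fingers": 0.3, "xyz": [0, 0, 0], "angular": [0, 0, 0]},
  {"fingers": 0, "xyz": [0, 0, 0], "angular": [0, 0, 0]},
  {"fingers": -0.5, "xyz": [0, 0, 0], "angular": [0, 0, 0]},
  {"fingers": -1, "xyz": [0, 0, 0], "angular": [0, 0, 0]},
  {"fingers": -1, "xyz": [0, 0, 0], "angular": [0, 0, 0]},
  {"fingers": -1, "xyz": [0, 0, 0], "angular": [0, 0, 0]},
  {"fingers": -1, "xyz": [0, 0, 0], "angular": [0, 0, 0]},
])

```text
clock: 16.38
position: [0.5426, 0.0284, 0.0983]
ee_rot: [0.208, -3.134, -0.0]
force: [-0.7, 0.6, -0.8]
width: 0.996
```

```bash
python3 st.py
```

```text
16.375 [0.5426 0.0284 0.0983] F tool [0.572  0.6756 0.753 ] tq tool [-0.0637 -0.0096 -0.0325] shift tool mm [ -0.2861   1.3473 150.8352] rot [-0.0007 -0.0017 -0.0028] 91.59592965492403
```

jog_arm([
  {"fingers": -1, "xyz": [0, 0, -1], "angular": [0, 0, 0]},
  {"fingers": -1, "xyz": [0, 0, -3], "angular": [0, 0, 0]},
  {"fingers": -1, "xyz": [0, 0, -6], "angular": [0, 0, 0]},
  {"fingers": -1, "xyz": [2, 0, -10], "angular": [0, 0, 0]},
  {"fingers": -1, "xyz": [4, 0, -15], "angular": [0, 0, 0]},
  {"fingers": -1, "xyz": [6, 0, -18], "angular": [0, 0, 0]},
  {"fingers": -1, "xyz": [6, 0, -18], "angular": [0, 0, 0]},
  {"fingers": -1, "xyz": [6, 0, -18], "angular": [0, 0, 0]},
  {"fingers": -1, "xyz": [6, 0, -18], "angular": [0, 0, 0]},
])

```text
clock: 17.5
position: [0.4831, 0.0205, 0.2774]
ee_rot: [0.208, -3.133, 0.001]
force: [0.1, 0.3, -0.1]
width: 1.001
```

Run:
```python
from h import *
s=arm.observe();print(s['clock'],s['position'],s['force'])
np.save('w3.npy',np.r_[s['position'],s['ee_rot']])
im=snap('wrist','w3')[...,::-1];t=snap('scene','s3')[...,::-1]
cv2.imwrite('pics/c5.png',np.hstack([cv2.resize(im[80:280,240:400],(480,600),interpolation=cv2.INTER_CUBIC),cv2.resize(t[195:257,270:335],(320,305),interpolation=cv2.INTER_CUBIC).repeat(1,0) if 0 else cv2.copyMakeBorder(cv2.resize(t[195:255,272:336],(320,300),interpolation=cv2.INTER_CUBIC),0,300,0,0,0)]))
```

```text
17.5 [0.48307543 0.02048489 0.27744915] [ 0.11053269  0.26137785 -0.11381211]
```

View pics/c5.png

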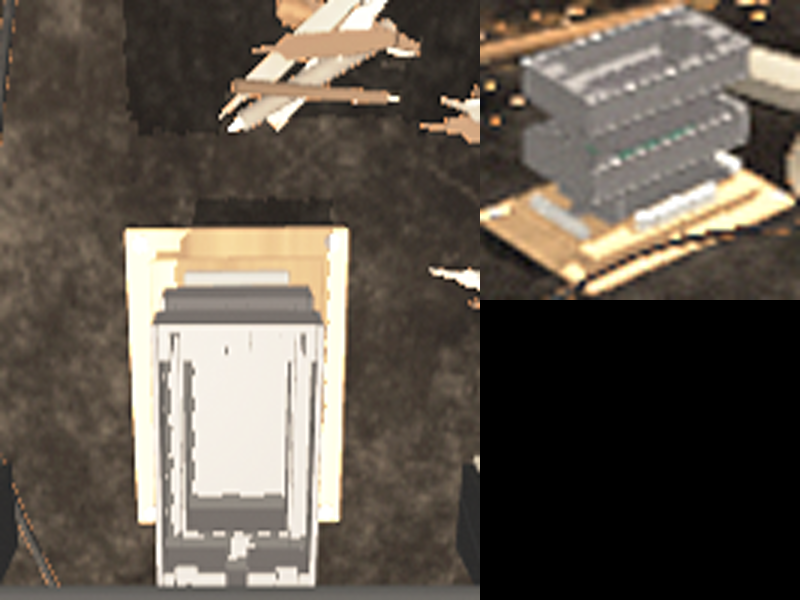

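Run:
```python
from h import *
np.set_printoptions(precision=1,suppress=True)
def corners(L,W,z,c=(.5438,.0285),y=.13):
    return np.array([[c[0]+np.cos(y)*a-np.sin(y)*b,c[1]+np.sin(y)*a+np.cos(y)*b,z] for a,b in [(-L,-W),(-L,W),(L,W),(L,-W)]])
f=lambda P:(proj('scene',P)-[272,195])*5+2+[480,0]
for z in(.112,.117,.067):print(z,f(corners(.06,.033,z)).tolist())
```

```text
0.112 [[591.3666201880264, 101.05739772095188], [521.0274931421982, 59.69772826271591], [679.1941230582343, 3.2631995602319535], [750.8941555779015, 40.82619698511789]]
0.117 [[591.2901064474472, 93.2007223362393], [520.8392297742862, 52.02070887034563], [679.2592348362027, -4.129321825849416], [751.0754134138274, 33.265706404473974]]
0.067 [[592.0438959497455, 170.602237189739], [522.6948047583714, 127.68750106060236], [678.6170292770507, 68.78403545616959], [749.2883972689806, 107.80438034135895]]
```

Run:
```python
from h import *
t=cv2.imread('pics/s3.png')
cv2.imwrite('pics/c6.png',cv2.resize(t[192:247,268:333],(780,660)[0:2] if 0 else (700,592),interpolation=cv2.INTER_LANCZOS4))
```

```text
(no output)
```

View pics/c6.png

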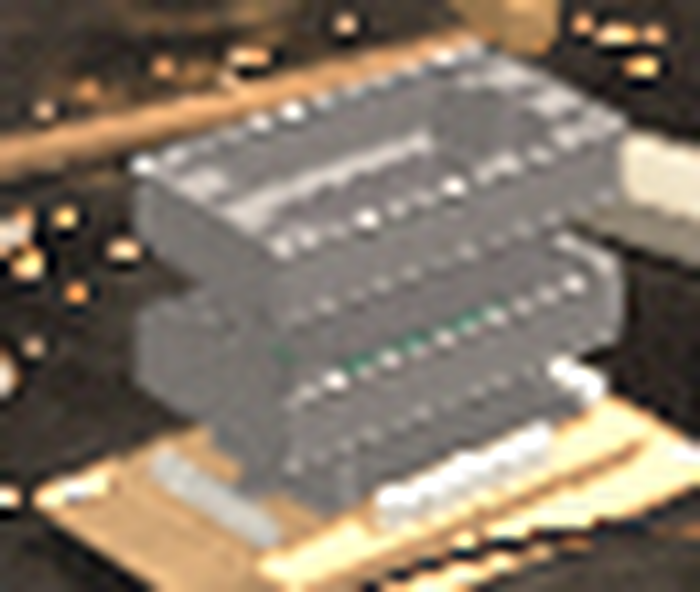

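The upper rim corners in the scene view (crop rows 103, 62, 5, 45) match the home prediction (101, 60, 3, 41) at both ends. Riding on the ledge would give 93, 52, -4, 33. The bin is level and home.

```bash
python3 -c "
from cell import arm,job
print(arm.observe()['clock']);print(job.sign_off())"
```

```text
17.6
the job is handed in; nothing more can be done
None
```

The loose bin is stacked on the lower one, turned end for end, with its feet home in the shallow pockets. I let go, backed the arm clear and handed the job in at 17.6 s on the robot's clock.

- **Handling:** I swung the arm over the black post, gripped the bin at 20 N and carried it above the lamp. I then lowered it onto the stand in 1 mm steps. The feet went straight into the pockets without touching the ledges.
- **Contact:** The bottom was felt at a tool height of 0.0987 m. Home was predicted at 0.0986 m, and riding on the ledge would have been 0.1036 m. The force on the lower bin reached about 9 N. That is over the 3 to 6 N careful touch but under 20 N, and I eased off before releasing.
- **Checks after release:** The tool felt only noise. In the scene picture, all four upper rim corners were within about 1 pixel in height of where they should be at home, level at both ends. Sideways they differed by up to about 2 pixels.
- **Limits of the checks:** While pressing, the load was almost all on the two-foot end. The single foot is therefore judged home from the height and the level view, not from a separate touch. A wrist pose reading before the descent differed by about 2.6 mm along the bin from the one after it, so I used a value in between.
- **Other things:** I did not touch the lamp, tin, hammer, stone or post. The wax block still shows green in the lower bin, but I did not measure it again.

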